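# Refit a tool chest wheel with its push-on axle clip

## Task

The near wheel of this tool chest axle has crept out over the clip groove: push it fully home against its shoulder on the axle, then take the yellow clip from the rack and press it squarely down into the axle's groove until it snaps home around the axle, and let go. Find the groove by feel and never force the clip; leave the blue clip and the other things alone.

Things in the scene. Friction and masses are not known exactly. Their poses are not given: they have to be found in the camera images.
- carrier: Grey steel axle carrier of a tool chest, fixed upside down on the bench: a U channel 240 mm long, flanges 110 mm high, holding a cross axle with a black 124 mm wheel at each end; the far wheel (at negative x) has its clip. Origin: at bench level under the outer face of the near flange, below the axle line. +x points level along the axle to its near, clipless end; y is level across it, z up.
- axle_line (a point): Point on the axle line at the near flange's outer face, 80 mm over carrier's origin, same axes; axle 20 mm thick. The clip groove runs all round it: 7.5 mm wide, 14 mm diameter at the bottom, square edges. The axle is clamped farther in or out each time, so the groove's middle is anywhere from x = 57 to 80 mm. Past the groove the axle is full size for 16 mm, then ends.
- wheel (a joint): How far the near wheel stands out from home along the axle (+x of carrier), m: 0 = against its shoulder on the axle, 0.015 = farthest. It starts 9 to 15 mm out, over the groove. Slides with 3 N of friction, stops hard at 0. Push the flat outer side of rim or tyre (62 mm radius) above the 36 mm hub. Home: hub face 6 mm, rim side 22 mm short of the groove's middle.
- clip_tab (a point): Centre of the upright tab of the yellow clip, a 6 mm thick nylon horseshoe standing mouth down in a rack slot: 49 mm tall, 23 mm wide, about 30 g. x: thickness (bore axis), y: width, z up. The tab, 22 mm wide (y), 6 mm thick and 24 mm high (12 mm above and below here), is pinched by its two side edges, across y. Below it: 6 mm crown, then two arms that must stay free to spread.
- clip_bore (a point): Centre of the yellow clip's 15 mm bore, 25 mm below clip_tab, 12 mm above the feet, same axes. Seated, it lies on the axle line in the groove, clip's x along the axle. Pressed down over the groove the arms spread (10 to 15 N in all), snap shut below, and the crown stops on the groove bottom. Over the full axle it cannot pass; the force only climbs. Over 40 N on the axle spoils the clip.
- clip_nibs (a point): Midway between the round nibs (2.6 mm radius) that narrow the clip's mouth to 8.8 mm, one on each arm, 7 mm below clip_bore. Resting lightly on the full axle, the clip has its bore centre about 17.5 mm above the axle line; resting over the groove, about 13.5 mm: it sinks 4 mm deeper there.
- clip_l (a joint): How far the yellow clip's +y arm is sprung open, rad: 0 = relaxed, 0.19 = its stop; about 0.16 as its nib passes the groove bottom.
- clip_r (a joint): The same for the yellow clip's -y arm.
- rack: Black plastic clip rack, fixed on the bench, 110 x 46 mm, 20 mm high, three slots 36 mm apart along its x, each 7.5 mm (x) by 27 mm (y), slot floor 6 mm above the bench. Origin: centre of its underside. The yellow and the blue clip stand in the two end slots, thickness along the rack's x; which is where varies.
- spare: Smaller blue clip (19 mm wide, 41 mm tall, 6 mm thick) in another slot of the rack, for another axle; leave it there. Origin under its feet.
- cap: Grey plastic hub cap, 44 mm diameter, 13 mm high, on the bench; leave alone. Origin: centre of its underside.
- driver: Screwdriver with a red handle, 160 mm long, 26 mm thick, lying on the bench; leave alone. Origin under its middle.
- oil: Small oil can with a green label, 52 mm diameter, 120 mm high, on the bench; leave alone. Origin: centre of its underside.

How it is judged:
By the outcome, as a careful person would: the job done as asked, in the order asked, and still so for the second after the job is handed in, with the robot touching nothing.
It also fails if it takes over 72 s, if anything falls off the work surface, if the arm or the gripper's body presses on something with over 40 N, if the wrist force passes 120 N, or if a joint passes its speed limit or range.

## Robot

A 7-joint arm with a two-finger parallel gripper is mounted at the origin on the work surface. World frame = base frame: x ahead of the robot, y to its left, z up, the work surface at z = 0. Lengths are in m, angles in rad, forces in N, time in s.
With the tool pointing down it reaches from about 0.425 to 0.875 m from the base axis. Payload 8.4 kg.
Tool frame: the origin (TCP) lies between the finger pads; the fingertips stand 8 mm ahead of it and the grasp point (between the pads) lies 11 mm behind it; z points along the fingers, y is the line along which they close (so a half turn about z gives the same grasp; the last joint's range is limited). The gripper opens to 85 mm and grips with 20 to 120 N. Pads are 22 mm wide; open, the fingers measure 114 mm over their backs; the gripper's body (76 mm by 85 mm) begins 54 mm behind the grasp point. The pads swing forward as they close: fully open they stand 13 mm farther back than shut.
Start: joints at [-1.265, 0.333, 0.04, 1.465, -0.013, 1.343, -0.059], TCP at [0.256, 0.597, 0.239] pointing down, gripper open.
Joint ranges: [-2.58, 2.58], [-0.38, 2.09], [-1.3, 1.39], [0.25, 2.4], [-1.5, 4.64], [0.08, 2.09], [-2.65, 2.65]. Speed limits (rad/s): [2.22, 2.22, 2.79, 2.79, 3.14, 3.14, 3.14].

## Interface

Orientations are given as a rotation vector (axis times angle).
In Python, from cell import manip gives the robot as it stands.
- The arm moves only by the tool apply_moves, never from a script. Its argument "targets" is one flat list of numbers, 7 for each row, row after row: the turn, a rotation vector about the world's x, y, z in degrees, then the shift along the world's x, y, z in cm, then the finger opening in cm, from 0 to 8.54. In form: [wx, wy, wz, dx, dy, dz, fingers, wx, wy, wz, dx, dy, dz, fingers, ...]. A call has 1 to 8 rows; each row is the pose to reach, as a shift and turn from the pose commanded when the call began; what a row does not reach only later rows make up. A row lasts 1/12 s, in which the tool goes at most 41.7 mm and 7.16 degrees, less where a joint would pass 70% of its speed; a pose out of reach is approached as far as the arm can. A call with a gripper value outside its range is refused whole. The fingers move at their own pace and stop on an object; "grip_force" is the grip in N (left out, the last holds). Time passes only in rows, so rows that repeat a pose let the fingers close. It gives the time, the measured TCP pose, the force and the opening at its end, in the units of the state.
- manip.sense(): the state, without advancing time (a new reading comes with each control period).
- manip.get_image(name): name is "side" or "top"; returns the picture (400x640x3 uint8, red, green, blue); there is no depth.
- manip.camera_info(name): a dict with "camera_matrix" (3x3 intrinsics, pixels), "extrinsics" (4x4, takes a point from camera to world coordinates). Camera axes: x right, y down, z forward; pixel columns grow to the right and rows downward; lengths in m; the calibration is good to about 2 mm. A picture is of the moment at which its call begins. camera_info takes no time and is no camera call.
- manip.close_job(): hands the job in, once; it reports no verdict.
The state is a dict: "time_s": time; "joint_positions": joint angles; "dq": joint speeds; "effort": joint torques, N m; "tcp_pos": TCP position; "tool_rot": TCP orientation; "wrist_force": force on the tool from outside, world axes, zero at the start; "ft_torque": the same for the moment, N m; "opening": finger opening in m.
Only numpy, scipy, OpenCV 4.12 (cv2) and the standard library are available. Lean on these libraries where they do the work, as an engineer would, in place of code of your own. Each camera call takes 0.05 s, during which the arm holds its last target. There are 200 camera calls.

## Working session

There is one attempt and no reset: what is moved stays moved. The work goes in short steps, Python scripts to look and compute and a tool call to move; the robot and the scene stay as the last step left them, time stands still between calls to the robot, and variables do not carry over. Pictures are saved under pics/ and viewed, on a budget of 10 in all, crops included, one or two more only if the job needs it, and the job is handed in when it is done.

Besides the shell and the picture viewer there is one more tool, called after "Call:" by a JSON object that holds its "method" and its "body", one argument or row to a line. apply_moves: Moves the arm, as the interface text tells. Its arguments: {"type":"object","properties":{"targets":{"type":"array"},"grip_force":{"type":"number"}},"required":["targets"]}

```bash
mkdir -p pics; ls
python3 - <<'E'
from cell import manip
import cv2,numpy as np
np.set_printoptions(precision=4,suppress=True)
for n in("top","side"):
    im=manip.get_image(n); cv2.imwrite(f"pics/{n}0.png",im[:,:,::-1])
    c=manip.camera_info(n); print(n,c["camera_matrix"],c["extrinsics"])
s=manip.sense(); print(s)
E
```

```text
pics
top [[382.3478   0.     315.2677]
 [  0.     382.3478 197.6094]
 [  0.       0.       1.    ]] [[ 0.0199 -0.9945  0.1032  0.5246]
 [-0.9998 -0.0202 -0.0022 -0.0459]
 [ 0.0043 -0.1032 -0.9947  0.7498]
 [ 0.      0.      0.      1.    ]]
side [[457.1575   0.     322.0493]
 [  0.     457.1575 203.111 ]
 [  0.       0.       1.    ]] [[ 0.9978 -0.036   0.055   0.54  ]
 [-0.0649 -0.6706  0.7389 -0.571 ]
 [ 0.0103 -0.7409 -0.6715  0.5772]
 [ 0.      0.      0.      1.    ]]
{'time_s': 0.1, 'joint_positions': array([-1.2652,  0.3339,  0.0399,  1.4662, -0.0134,  1.3433, -0.0585]), 'dq': array([-0.0015, -0.0027,  0.0004, -0.0034, -0.0025,  0.0021, -0.0006]), 'effort': array([  0.0034, -66.0019,   1.3695, -40.6478,   0.0168,   0.0089,
        -0.    ]), 'tcp_pos': array([0.2558, 0.5971, 0.2385]), 'tool_rot': array([-0.6315, -3.0772,  0.0023]), 'wrist_force': array([-0.8673,  0.2978, -0.1251]), 'ft_torque': array([-0.0142,  0.0114,  0.0031]), 'opening': 0.08568117536284395}
```

View pics/top0.png

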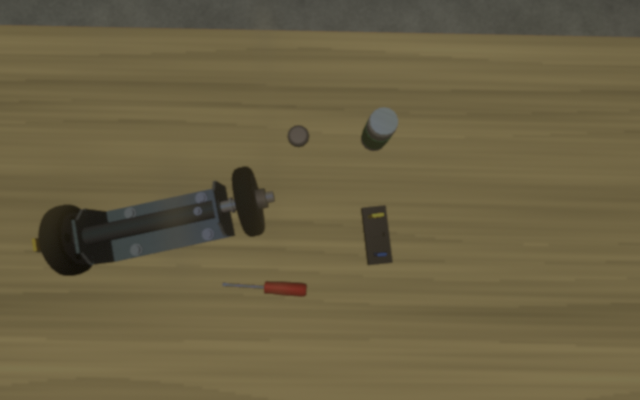

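View pics/side0.png

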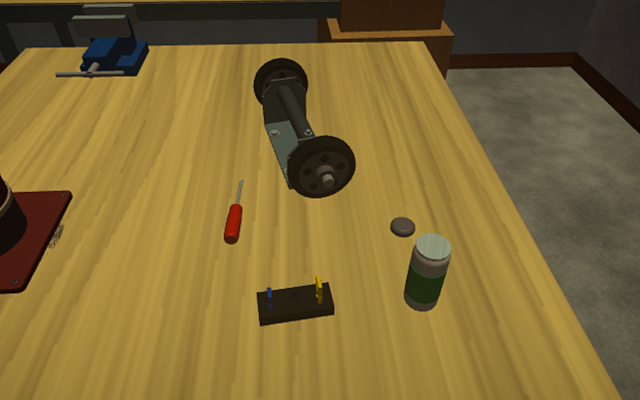

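The top view shows the near wheel at about (248,202), the axle end at (272,197), and the rack at (376,235) with yellow at (377,215) and blue at (381,255). The side view shows the wheel at (322,166), the axle end at (327,180) and the yellow clip at (319,290). Next I'll zoom in on one composite.

```bash
cat > h.py <<'E'
import numpy as np,cv2
from cell import manip
np.set_printoptions(precision=4,suppress=True)
def ray(n,uv):
    c=manip.camera_info(n);K,E=c["camera_matrix"],c["extrinsics"]
    d=E[:3,:3]@np.linalg.inv(K)@[uv[0],uv[1],1.]; return E[:3,3],d
def atz(n,uv,z):
    o,d=ray(n,uv); return o+d*(z-o[2])/d[2]
def proj(n,P):
    c=manip.camera_info(n);K,E=c["camera_matrix"],c["extrinsics"]
    p=np.atleast_2d(P)-E[:3,3]; q=(K@(E[:3,:3].T@p.T)).T; return q[:,:2]/q[:,2:]
def crop(im,x,y,w,h,s,bright=1.):
    return np.clip(cv2.resize(im[y:y+h,x:x+w],None,fx=s,fy=s,interpolation=cv2.INTER_CUBIC).astype(float)*bright,0,255).astype(np.uint8)
E
python3 - <<'E'
from h import *
t=cv2.imread("pics/top0.png");s=cv2.imread("pics/side0.png")
A=crop(t,200,155,80,60,5,2);  # 400x300
B=crop(t,345,200,80,60,5,2)
C=crop(s,275,130,100,75,4,2)
D=crop(s,250,265,100,75,4,1.6)
cv2.imwrite("pics/c1.png",np.vstack([np.hstack([A,B]),np.hstack([C,D])]))
# full far-wheel axis, rack colours
hsv=cv2.cvtColor(t,cv2.COLOR_BGR2HSV)
for nm,im in(("top",t),("side",s)):
    h=cv2.cvtColor(im,cv2.COLOR_BGR2HSV)
    for c,lo,hi in(("y",(22,170,100),(34,255,255)),("b",(100,120,60),(130,255,255))):
        m=cv2.inRange(h,lo,hi); n,l,st,ce=cv2.connectedComponentsWithStats(m)
        print(nm,c,[(st[i].tolist(),ce[i].round(1).tolist()) for i in range(1,n) if st[i][4]>8 and st[i][4]<2000 and st[i][0]>240])
E
```

```text
top y []
top b []
side y [([315, 275, 7, 15, 68], [318.2, 281.7])]
side b [([267, 288, 5, 10, 36], [269.0, 292.5])]
```

View pics/c1.png

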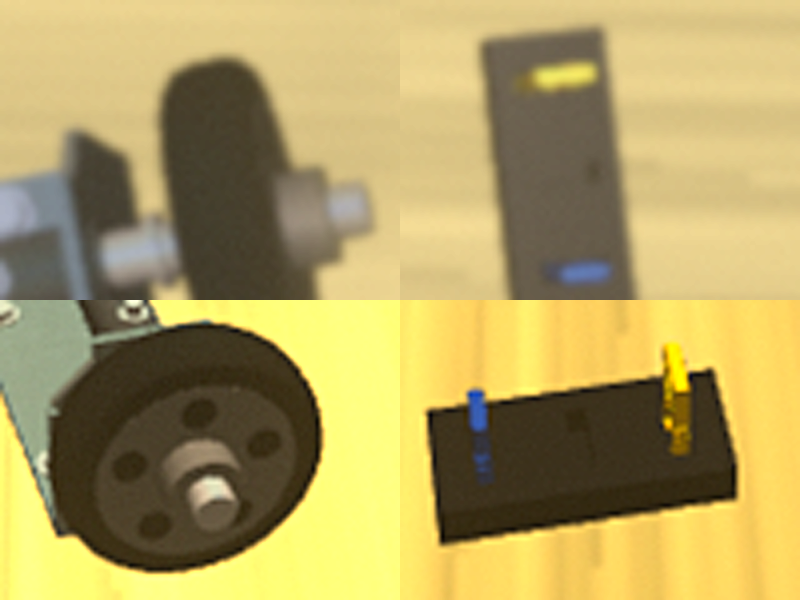

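Run:
```python
from h import *
t=cv2.imread("pics/top0.png");s=cv2.imread("pics/side0.png")
f=lambda x0,y0,k,p:(x0+(p[0]+.5)/k-.5,y0+(p[1]+.5)/k-.5)
print("end side",atz("side",f(275,130,4,(215,205)),.08))
print("end top ",atz("top",f(200,155,5,(363,209)),.08), "inner",atz("top",f(200,155,5,(140,248)),.08),"far",atz("top",(38,244),.08))
# rack in top: dark region
g=cv2.cvtColor(t,cv2.COLOR_BGR2HSV); m=(g[...,2]<55).astype(np.uint8); m[:, :350]=0;m[:195]=0;m[275:]=0;m[:,405:]=0
m=cv2.morphologyEx(m,cv2.MORPH_CLOSE,np.ones((7,7)))
n,l,st,ce=cv2.connectedComponentsWithStats(m);i=1+np.argmax(st[1:,4])
r=cv2.minAreaRect(np.argwhere(l==i)[:,::-1].astype(np.float32));print(st[i],r)
b=cv2.boxPoints(r);print("rack top corners",[atz("top",p,.02)[:2] for p in b])
# clip colours
for nm,lo,hi in(("y",(22,120,90),(36,255,255)),("b",(100,110,40),(130,255,255))):
    mm=cv2.inRange(g,lo,hi); mm[:, :360]=0;mm[:,392:]=0;mm[:205]=0;mm[265:]=0
    n,l,st,ce=cv2.connectedComponentsWithStats(mm);i=1+np.argmax(st[1:,4]);z=.055 if nm=="y" else .047
    rr=cv2.minAreaRect(np.argwhere(l==i)[:,::-1].astype(np.float32))
    print(nm,st[i],ce[i],rr,atz("top",ce[i],z))
print("yellow side top", atz("side",(318.2,276),.055), "blue", atz("side",(269,289),.047))
# side rack corners
for p in((28,110),(313,71),(336,161)): print("side corner",atz("side",f(250,265,4,p),.02))
```

```text
end side [0.5952 0.0321 0.08  ]
end top  [0.5947 0.0285 0.08  ] inner [0.5794 0.1064 0.08  ] far [0.5035 0.4317 0.08  ]
[ 362  208   29   56 1082] ((375.8538818359375, 235.33078002929688), (54.20317840576172, 22.450286865234375), 82.87498474121094)
rack top corners [array([ 0.5786, -0.1361]), array([ 0.5848, -0.1788]), array([ 0.4832, -0.1916]), array([ 0.4772, -0.1496])]
y [372 213  12   5  43] [377.5349 214.7209] ((377.5405578613281, 214.74325561523438), (3.6167776584625244, 11.343530654907227), 80.53767395019531) [ 0.5677 -0.1613  0.055 ]
b [379 254   6   1   6] [381.5 254. ] ((381.5, 254.0), (5.0, 0.0), 180.0) [ 0.4968 -0.1701  0.047 ]
yellow side top [ 0.567  -0.1528  0.055 ] blue [ 0.4959 -0.1658  0.047 ]
side corner [ 0.4754 -0.1499  0.02  ]
side corner [ 0.5828 -0.1378  0.02  ]
side corner [ 0.5882 -0.1792  0.02  ]
```

Checks: both cameras put the axle end at about (0.595, 0.030, 0.08), within 3 mm of each other. The rack yaw is about 7°, and yellow at (0.567, -0.160) matches the 36 mm slot pitch. The axle points about (0.22, -0.975). I'll move toward the wheel with the fingers closing.

Call:
{"method": "apply_moves", "body": {
  "targets": [0,0,-3.4,2.1,-3.6,0,0,0,0,-6.8,4.2,-7.2,0,0,0,0,-10.2,6.3,-10.8,0,0,0,0,-13.5,8.5,-14.4,0,0,0,0,-17,10.6,-18,0,0,0,0,-20.3,12.8,-21.6,0,0,0,0,-23.7,14.9,-25.2,0,0,0,0,-27,17,-28.8,0,0],
  "grip_force": 30
}}

```text
time_s: 0.77
tcp_pos: [0.4259, 0.3083, 0.2391]
tool_rot: [-1.337, -2.843, 0.0]
wrist_force: [1.1, 0.5, -0.4]
opening: -0.0002
```

Call:
{"method": "apply_moves", "body": {
  "targets": [0,0,-3.4,2.1,-3.6,0,0,0,0,-6.8,4.2,-7.2,0,0,0,0,-10.2,6.3,-10.8,0,0,0,0,-13.5,8.5,-14.4,0,0,0,0,-17,10.6,-18,0,0,0,0,-20.3,12.8,-21.6,0,0,0,0,-23.7,14.9,-25.2,0,0,0,0,-27,17,-28.8,0,0]
}}

```text
time_s: 1.43
tcp_pos: [0.5954, 0.0215, 0.2392]
tool_rot: [-1.963, -2.453, -0.0]
wrist_force: [1.1, 1.2, -0.5]
opening: 0.0003
```

```bash
cat >> h.py <<'E'
from scipy.spatial.transform import Rotation as R
def st():
    s=manip.sense(); M=R.from_rotvec(s["tool_rot"]).as_matrix()
    print("t",round(s["time_s"],2),"tcp",s["tcp_pos"],"F",s["wrist_force"].round(2),"T",s["ft_torque"].round(3),"open",round(s["opening"],4))
    print("yang",np.degrees(np.arctan2(M[1,1],M[0,1])).round(2),"z",M[:,2],"q",s["joint_positions"].round(2)); return s,M
E
python3 -c "from h import *; st()"
```

```text
t 1.43 tcp [0.5954 0.0215 0.2392] F [ 1.06  1.18 -0.54] T [ 0.049 -0.031 -0.073] open 0.0003
yang 12.66 z [-0.0001  0.0001 -1.    ] q [-0.59  0.24  0.57  1.63 -0.13  1.31  0.23]
```

Call:
{"method": "apply_moves", "body": {
  "targets": [0,0,0,0.1,-0.1,-3.6,0,0,0,0,0.1,-0.1,-7.2,0,0,0,0,0.1,-0.1,-10.9,0,0,0,0,-0.12,0.88,-10.9,0,0,0,0,-0.34,1.85,-10.9,0,0,0,0,-0.34,1.85,-10.9,0]
}}

```text
time_s: 1.93
tcp_pos: [0.5917, 0.0449, 0.1319]
tool_rot: [-1.956, -2.458, -0.002]
wrist_force: [0.3, -0.4, 0.9]
opening: -0.0002
```

Run:
```python
from h import *
st()
s=manip.get_image("side")[:,:,::-1];t=manip.get_image("top")[:,:,::-1]
cv2.imwrite("pics/c2.png",np.vstack([crop(t,200,140,160,75,5,2)[:,:800],crop(s,270,120,100,75,3,1.5).repeat(1,0) if 0 else cv2.copyMakeBorder(crop(s,260,110,110,75,3,1.5),0,0,0,470,cv2.BORDER_CONSTANT)]))
```

```text
t 1.93 tcp [0.5917 0.0449 0.1319] F [ 0.27 -0.36  0.86] T [0.028 0.007 0.008] open -0.0002
yang 12.98 z [ 0.0007  0.001  -1.    ] q [-0.6   0.33  0.54  1.76 -0.19  1.11  0.23]
```

View pics/c2.png

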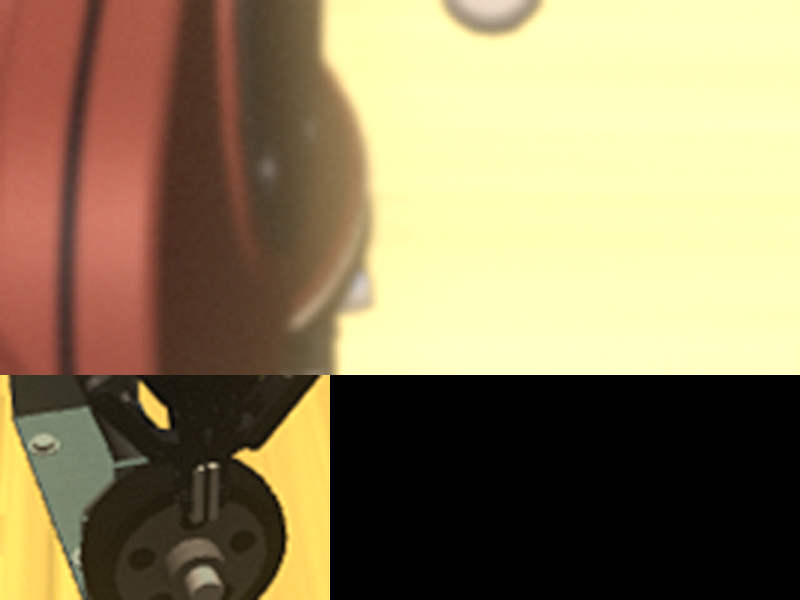

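The fingertips are in front of the tyre above the hub (side crop, about (205,490)), with no contact yet. Now I'll push in small steps.

Call:
{"method": "apply_moves", "body": {
  "targets": [0,0,0,-0.03,0.15,0,0,0,0,0,-0.07,0.29,0,0,0,0,0,-0.1,0.44,0,0,0,0,0,-0.13,0.58,0,0,0,0,0,-0.16,0.73,0,0,0,0,0,-0.2,0.88,0,0]
}}

```text
time_s: 2.53
tcp_pos: [0.5898, 0.0502, 0.1307]
tool_rot: [1.96, 2.454, 0.0]
wrist_force: [1.4, -2.8, 2.4]
opening: -0.0001
```

Call:
{"method": "apply_moves", "body": {
  "targets": [0,0,0,-0.03,0.15,0,0,0,0,0,-0.07,0.29,0,0,0,0,0,-0.1,0.44,0,0]
}}

```text
time_s: 2.78
tcp_pos: [0.5885, 0.055, 0.1303]
tool_rot: [1.96, 2.455, -0.0]
wrist_force: [1.2, -3.8, 3.0]
opening: 0.0001
```

Call:
{"method": "apply_moves", "body": {
  "targets": [0,0,0,-0.03,0.12,0,0,0,0,0,-0.06,0.25,0,0,0,0,0,-0.09,0.38,0,0]
}}

```text
time_s: 3.03
tcp_pos: [0.5882, 0.056, 0.1304]
tool_rot: [1.96, 2.451, -0.003]
wrist_force: [4.5, -15.8, 0.4]
opening: -0.0
```

Call:
{"method": "apply_moves", "body": {
  "targets": [0,0,0,-0.03,0.12,0,0,0,0,0,-0.06,0.25,0,0]
}}

```text
time_s: 3.2
tcp_pos: [0.5882, 0.0561, 0.1304]
tool_rot: [1.961, 2.447, -0.005]
wrist_force: [7.7, -21.5, -0.0]
opening: -0.0002
```

The wheel stopped hard at y = 0.0561 and the force climbed to 22 N, so it is home. I'll back off, rise, and turn towards the rack.

Call:
{"method": "apply_moves", "body": {
  "targets": [0,0,0,0.3,-1.5,0,0,0,0,0,0.9,-4,0,0,0,0,0,0.9,-4.5,3.5,0,0,0,-7,0.8,-8,6,2,0,0,-14,0.6,-11.5,7,4,0,0,-21,0.2,-15,7,4.5,0,0,-28,-0.5,-18.5,7,4.5,0,0,-35,-1.5,-22,7,4.5]
}}

```text
time_s: 3.87
tcp_pos: [0.5719, -0.1588, 0.2001]
tool_rot: [-2.61, -1.746, -0.001]
wrist_force: [0.6, -0.4, -0.0]
opening: 0.0447
```

Call:
{"method": "apply_moves", "body": {
  "targets": [0,0,-7,0,0,0,4.5,0,0,-14,0,0,0,4.5,0,0,-21,0,0,0,4.5,0,0,-28,0,0,0,4.5,0,0,-35,0,0,0,4.5,0,0,-42,0,0,0,4.5,0,0,-49,0,0,0,4.5,0,0,-56,0,0,0,4.5]
}}

```text
time_s: 4.53
tcp_pos: [0.5718, -0.1573, 0.1997]
tool_rot: [-3.124, -0.315, 0.001]
wrist_force: [0.3, -1.0, -0.1]
opening: 0.045
```

Run:
```python
from h import *
st()
s=manip.get_image("side")[:,:,::-1];t=manip.get_image("top")[:,:,::-1]
cv2.imwrite("pics/top3.png",t);cv2.imwrite("pics/side3.png",s)
cv2.imwrite("pics/c3.png",np.vstack([crop(t,215,160,80,60,5,2).repeat(1,0) if 0 else np.hstack([crop(t,215,160,80,60,5,2.5),crop(s,290,140,80,60,5,2)]),np.hstack([crop(s,240,250,120,90,10/3,1.5)])if 0 else cv2.resize(s,(480,300)).repeat(1,0) if 0 else np.hstack([cv2.resize(s,(400,300)),cv2.resize(t,(400,300))])]))
```

```text
t 4.53 tcp [ 0.5718 -0.1573  0.1997] F [ 0.3  -0.99 -0.11] T [ 0.007  0.034 -0.009] open 0.045
yang -78.48 z [-0.001   0.0015 -1.    ] q [-0.55  0.34  0.93  1.7  -0.28  1.25 -0.93]
```

View pics/c3.png

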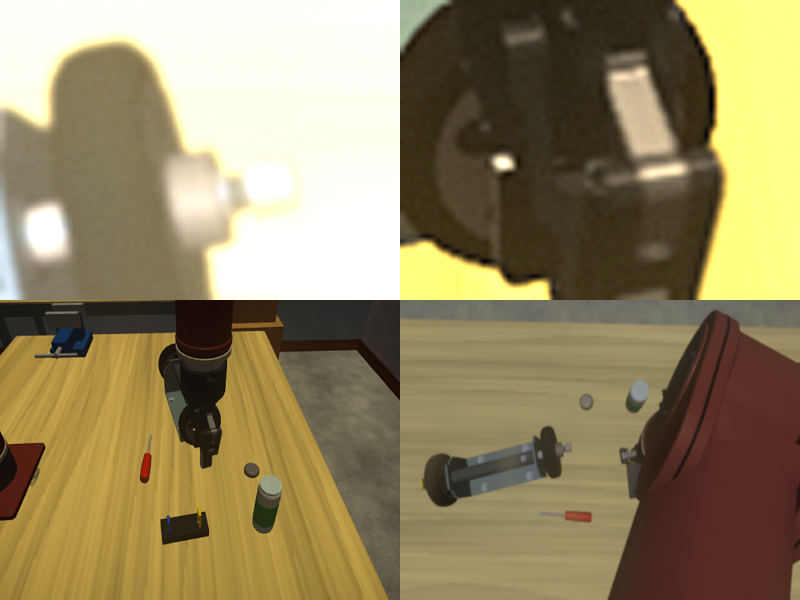

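The wheel is home. In the top crop the groove neck shows at about (231,192), i.e. image (260.8, 197.9), and the axle end at about x = 290. I'll measure this more finely.

Run:
```python
from h import *
t=cv2.imread("pics/top3.png").astype(float).mean(2)
print(t[185:212,256:280].round().astype(int))
for p in((260.8,197.9),): print(atz("top",p,.08))
a=np.array([.2215,-.975,0]);g=atz("top",(260.8,197.9),.08)
print(proj("top",[g,g+a*.01975,g-a*.006,g-a*.022,g-a*.3]))
print("tcp contact rel g",(np.array([.5882,.0561,.08])-g)@a)
```

```text
[[126 126 126 126 126 126 126 126 126 125 126 126 125 126 126 125 126 126
  126 126 126 126 126 127]
 [125 125 125 125 125 125 125 125 124 124 125 125 125 125 125 125 125 125
  125 125 126 126 126 126]
 [124 125 125 125 124 125 125 124 124 125 125 124 125 124 125 125 125 125
  125 125 125 126 126 125]
 [119 121 124 125 126 125 126 125 126 125 125 125 125 125 125 125 125 126
  126 126 126 126 127 126]
 [103 110 118 125 126 127 127 126 126 126 126 126 125 125 126 125 125 126
  127 127 127 127 127 127]
 [ 85  92 109 122 127 128 127 127 127 126 125 123 123 122 123 122 122 125
  127 128 128 128 128 128]
 [ 76  80  97 117 126 127 127 125 124 123 121 117 115 115 115 115 117 122
  126 128 128 128 129 129]
 [ 77  76  89 111 123 127 125 123 118 116 114 113 112 112 113 112 112 117
  124 128 128 129 129 129]
 [ 80  77  85 104 117 122 120 118 114 113 114 114 115 115 116 115 112 113
  123 128 130 129 130 129]
 [ 84  82  87  98 104 106 106 108 112 116 117 118 119 120 120 119 114 111
  120 127 130 130 130 131]
 [ 88  86  90  94  91  88  90  97 109 117 121 122 123 124 124 121 116 110
  117 127 130 13
[... 1096 characters left out ...]
 134 134 134 134 135 135]
 [ 70  70  70  71  75  95 119 132 136 136 136 136 136 135 136 135 135 135
  136 136 136 136 136 136]
 [ 68  71  75  79  88 105 124 134 137 137 137 137 136 136 136 136 137 136
  136 137 136 137 137 138]
 [ 74  88  97 103 112 123 132 136 138 138 138 137 136 137 136 136 137 137
  137 136 137 137 137 137]
 [ 85 109 122 126 129 133 136 137 137 137 137 137 136 136 136 136 137 136
  136 136 137 137 137 137]
 [ 86 114 129 135 136 136 136 137 137 137 136 136 136 136 136 135 136 136
  136 135 136 136 136 136]]
[0.5917 0.0485 0.08  ]
[[260.8    197.9   ]
 [271.8199 195.6511]
 [257.449  198.5839]
 [248.5056 200.409 ]
 [ 91.3963 232.4711]]
tcp contact rel g -0.008200403542153399
```

Run:
```python
from h import *
a=np.array([.2215,-.975,0])
print(atz("top",(263.7,196.6),.09)-a*.00375, atz("top",(272.,195.5),.09)-a*.01975, atz("top",(273.7,195.5),.08)-a*.01975)
P=np.array([.5716,-.1575]);  # commanded approx
print("c",manip.sense()["tcp_pos"])
s=cv2.imread("pics/side3.png")
h=cv2.cvtColor(s,cv2.COLOR_BGR2HSV);m=cv2.inRange(h,(22,150,90),(34,255,255));m[:270]=0;m[:,:305]=0;m[300:]=0;m[:,330:]=0
ys,xs=np.nonzero(m)
for y in range(270,300): 
    if (ys==y).any(): print(y,xs[ys==y].min(),xs[ys==y].max(),end="; ")
c=np.array([.567,-.160,.043]);y=np.array([-np.sin(np.radians(7)),np.cos(np.radians(7)),0]);x=np.array([y[1],-y[0],0])
print(proj("side",[c+sx*.003*x+sy*.011*y+[0,0,.012] for sx in(-1,1) for sy in(-1,1)]),proj("top",[c+sx*.003*x+sy*.011*y+[0,0,.012] for sx in(-1,1) for sy in(-1,1)]))
```

```text
[0.5922 0.0458 0.09  ] [0.5909 0.047  0.09  ] [0.592  0.0452 0.08  ]
c [ 0.5719 -0.1574  0.1997]
270 305 329; 271 306 328; 272 305 329; 273 305 329; 274 305 329; 275 307 328; 276 306 329; 277 305 329; 278 305 329; 279 305 329; 280 305 329; 281 305 329; 282 305 329; 283 305 329; 284 316 329; 285 316 321; 286 316 321; 287 316 321; 288 316 317; 289 316 317; 290 317 317; 291 317 317; 294 316 317; 295 316 317; 296 319 321; 297 318 321; 299 319 319; [[317.7985 286.3702]
 [315.0806 274.3397]
 [321.9609 285.7617]
 [319.1463 273.7616]] [[382.9976 216.1257]
 [370.9939 217.3576]
 [382.6015 212.8488]
 [370.6083 214.0781]]
```

Estimates agree: groove middle at about (0.592, 0.0455). The push contact with an 11 mm half-finger gives the same within 0.5 mm. The clip model projects onto the yellow pixels. Next I'll go down over the tab.

Call:
{"method": "apply_moves", "body": {
  "targets": [0,0,-4.5,-0.5,-0.3,0,4.5,0,0,-4.5,-0.5,-0.3,-4,4.5,0,0,-4.5,-0.5,-0.3,-8,4.5,0,0,-4.5,-0.5,-0.3,-11.5,4.5,0,0,-4.5,-0.5,-0.3,-13.5,4.5,0,0,-4.5,-0.5,-0.3,-15,4.5,0,0,-4.5,-0.5,-0.3,-15.8,4.5,0,0,-4.5,-0.5,-0.3,-15.8,4.5]
}}

```text
time_s: 5.3
tcp_pos: [0.5659, -0.1609, 0.0405]
tool_rot: [-3.134, -0.205, 0.005]
wrist_force: [-0.3, -0.3, -0.0]
opening: 0.0449
```

Run:
```python
from h import *
st()
s=manip.get_image("side")[:,:,::-1]
cv2.imwrite("pics/c4.png",crop(s,260,220,120,100,5,1.6))
```

```text
t 5.3 tcp [ 0.5659 -0.1609  0.0405] F [-0.33 -0.34 -0.01] T [-0.01   0.017 -0.046] open 0.0449
yang -82.51 z [-0.003   0.0008 -1.    ] q [-0.45  0.52  0.83  1.85 -0.46  0.98 -0.87]
```

View pics/c4.png

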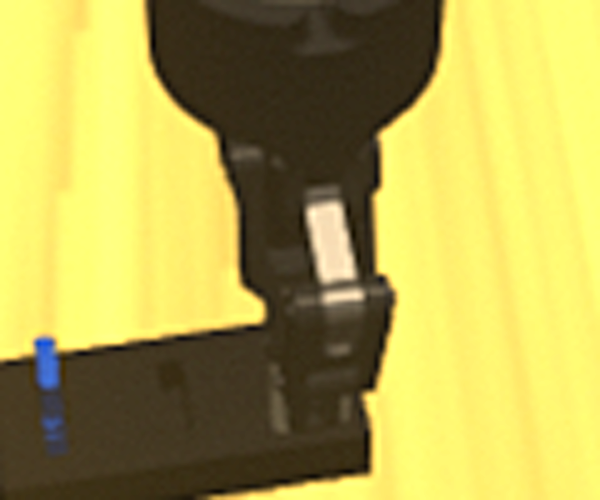

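The near finger hides the clip, as it should when straddling it, and there is no contact force. I'll close.

Call:
{"method": "apply_moves", "body": {
  "targets": [0,0,0,0,0,0.1,4.5,0,0,0,0,0,0.1,3,0,0,0,0,0,0.1,2.4,0,0,0,0,0,0.1,2,0,0,0,0,0,0.1,1.6,0,0,0,0,0,0.1,1.6,0,0,0,0,0,0.1,1.6],
  "grip_force": 60
}}

```text
time_s: 5.93
tcp_pos: [0.5679, -0.1617, 0.0445]
tool_rot: [-3.135, -0.201, -0.003]
wrist_force: [-1.3, 1.0, 6.7]
opening: 0.0201
```

```bash
python3 -c "from h import *; st()"
```

```text
t 5.93 tcp [ 0.5679 -0.1617  0.0445] F [-1.34  1.01  6.73] T [0.15  0.159 0.052] open 0.0201
yang -82.67 z [ 0.002   0.0002 -1.    ] q [-0.46  0.51  0.83  1.85 -0.45  0.98 -0.87]
```

Call:
{"method": "apply_moves", "body": {
  "targets": [0,0,0,0,0,1,1.6,0,0,0,0,0,2.5,1.6,0,0,0,0,0,5,1.6,0,0,0,0,0,8,1.6,0,0,0,0,0,11,1.6,0,0,0,0,0,13,1.6]
}}

```text
time_s: 6.43
tcp_pos: [0.5674, -0.1623, 0.1768]
tool_rot: [3.135, 0.199, 0.004]
wrist_force: [-0.0, -0.3, -0.5]
opening: 0.0201
```

Run:
```python
from h import *
st()
s=manip.get_image("side")[:,:,::-1]; t=manip.get_image("top")[:,:,::-1]
u=proj("side",manip.sense()["tcp_pos"])[0];print(u)
x,y=int(u[0])-60,int(u[1])-40
cv2.imwrite("pics/c5.png",crop(s,x,y,120,90,6,1.8));print(x,y)
```

```text
t 6.43 tcp [ 0.5674 -0.1623  0.1768] F [-0.03 -0.31 -0.55] T [ 0.065 -0.033  0.009] open 0.0201
yang -82.73 z [ 0.0025 -0.0002 -1.    ] q [-0.55  0.35  0.94  1.73 -0.31  1.21 -0.98]
[320.4443 219.9955]
260 179
```

View pics/c5.png

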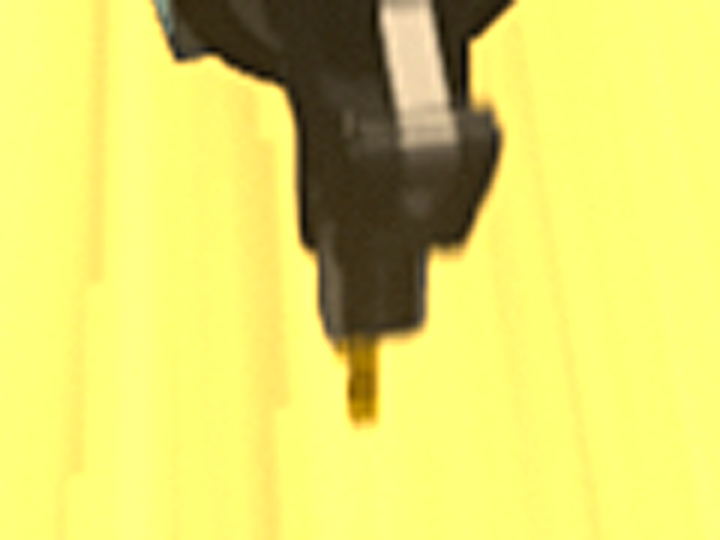

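The clip is held upright. The near arm's foot is at about (362,418) in the crop, i.e. image (320.2, 248.5). I'll work out its offset in the grip.

Run:
```python
from h import *
from scipy.optimize import fsolve
p=manip.sense()["tcp_pos"];th=np.radians(7.3);x=np.array([np.cos(th),np.sin(th),0]);y=np.array([-np.sin(th),np.cos(th),0])
f=lambda v:proj("side",p+x*v[0]-y*.0105-[0,0,v[1]])[0]-[320.2,248.5]
print("dx,h",fsolve(f,[0,.037]))
for name,q in(("tip L",-1),("tip R",1)): print(name,(proj("side",p+q*.011*x-y*.0245-[0,0,.008])[0]-[260,179])*6)
s=manip.sense();print(s["tcp_pos"])
```

```text
dx,h [-0.002   0.0411]
tip L [331.9584 363.8231]
tip R [437.774  349.5368]
[ 0.5687 -0.1626  0.1776]
```

Call:
{"method": "apply_moves", "body": {
  "targets": [0,0,7,0.2,1.5,0,1.6,0,0,14,0.4,3,0,1.6,0,0,21,0.6,4.5,0,1.6,0,0,28,0.8,6,0,1.6,0,0,35,1,7.5,0,1.6,0,0,42,1.2,9,0,1.6,0,0,49,1.4,10.5,0,1.6,0,0,56,1.6,12,0,1.6]
}}

```text
time_s: 7.2
tcp_pos: [0.5826, -0.0409, 0.1731]
tool_rot: [-2.669, -1.656, 0.001]
wrist_force: [0.0, 1.3, -0.1]
opening: 0.0203
```

Call:
{"method": "apply_moves", "body": {
  "targets": [0,0,7,0.2,1.5,0,1.6,0,0,14,0.4,3,0,1.6,0,0,21,0.6,4.5,0,1.6,0,0,28,0.7,6,0,1.6,0,0,35,0.8,7.5,0,1.6,0,0,39.5,0.8,8.6,0,1.6,0,0,39.5,0.8,8.6,-1.5,1.6,0,0,39.5,0.8,8.6,-1.5,1.6]
}}

```text
time_s: 7.87
tcp_pos: [0.5895, 0.0452, 0.1561]
tool_rot: [-1.956, -2.455, 0.004]
wrist_force: [-0.8, -1.0, -0.8]
opening: 0.02
```

Run:
```python
from h import *
st()
s=manip.get_image("side")[:,:,::-1]; t=manip.get_image("top")[:,:,::-1]
cv2.imwrite("pics/side6.png",s)
cv2.imwrite("pics/c6.png",crop(s,275,120,100,75,8,1.8))
```

```text
t 7.87 tcp [0.5895 0.0452 0.1561] F [-0.78 -1.04 -0.82] T [-0.053  0.083 -0.063] open 0.02
yang 12.91 z [-0.0033 -0.0006 -1.    ] q [-0.62  0.3   0.56  1.74 -0.17  1.15  0.22]
```

View pics/c6.png

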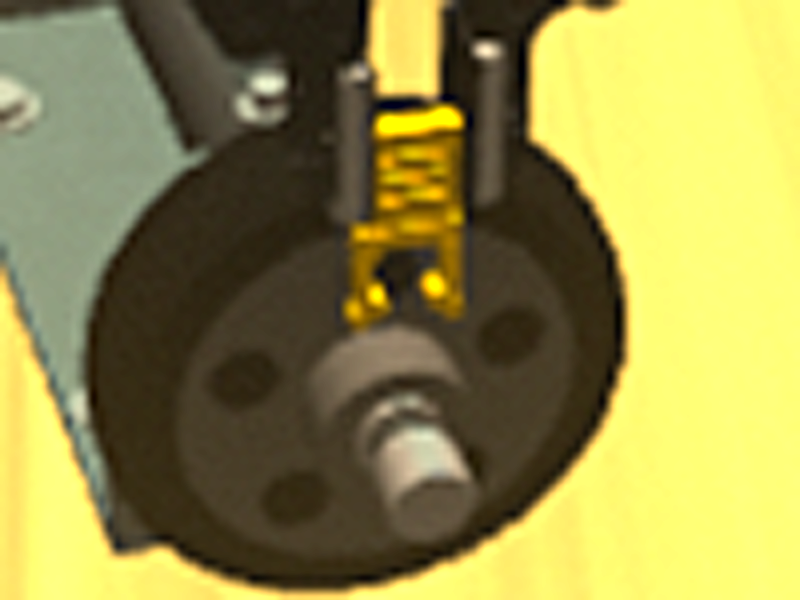

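The clip is held square, with its tab at (418,165). The groove is visible at (405,410), below the feet at about y = 320. I'll correct about 3 mm sideways and 2 mm outward, then lower to just above contact.

Call:
{"method": "apply_moves", "body": {
  "targets": [0,0,0,0.2,-0.15,-0.8,1.6,0,0,0,0.2,-0.15,-1.6,1.6,0,0,0,0.2,-0.15,-2.3,1.6,0,0,0,0.2,-0.15,-2.6,1.6,0,0,0,0.2,-0.15,-2.6,1.6,0,0,0,0.2,-0.15,-2.6,1.6]
}}

```text
time_s: 8.47
tcp_pos: [0.5929, 0.0427, 0.1321]
tool_rot: [-1.96, -2.455, 0.001]
wrist_force: [-0.8, 0.0, 0.3]
opening: 0.0197
```

Run:
```python
from h import *
st()
```

```text
t 8.47 tcp [0.5929 0.0427 0.1321] F [-0.75  0.03  0.25] T [-0.026  0.07   0.054] open 0.0197
yang 12.79 z [-0.0005 -0.0002 -1.    ] q [-0.6   0.33  0.55  1.76 -0.19  1.11  0.24]
```

Call:
{"method": "apply_moves", "body": {
  "targets": [0,0,0,0,0,-0.3,1.6,0,0,0,0,0,-0.5,1.6,0,0,0,0,0,-0.7,1.6,0,0,0,0,0,-0.8,1.6,0,0,0,0,0,-0.9,1.6,0,0,0,0,0,-0.9,1.6]
}}

```text
time_s: 8.97
tcp_pos: [0.5936, 0.0429, 0.1243]
tool_rot: [1.959, 2.455, 0.002]
wrist_force: [-2.3, 0.6, 8.2]
opening: 0.0199
```

Call:
{"method": "apply_moves", "body": {
  "targets": [0,0,0,0,0,-0.1,1.6,0,0,0,0,0,-0.2,1.6,0,0,0,0,0,-0.2,1.6]
}}

```text
time_s: 9.22
tcp_pos: [0.5945, 0.0431, 0.1236]
tool_rot: [1.959, 2.454, 0.005]
wrist_force: [-2.7, 0.4, 16.9]
opening: 0.0202
```

Contact is on the full axle at z ≈ 0.124, as predicted (0.1235). I'll ease off to a few newtons and drag inward toward the groove.

Call:
{"method": "apply_moves", "body": {
  "targets": [0,0,0,0,0,0.2,1.6,0,0,0,0,0,0.28,1.6,0,0,0,0,0,0.28,1.6]
}}

```text
time_s: 9.47
tcp_pos: [0.5932, 0.0429, 0.1245]
tool_rot: [1.96, 2.455, 0.001]
wrist_force: [-0.9, 0.2, 5.8]
opening: 0.0201
```

Call:
{"method": "apply_moves", "body": {
  "targets": [0,0,0,-0.01,0.05,0,1.6,0,0,0,-0.02,0.1,0,1.6,0,0,0,-0.02,0.1,0,1.6]
}}

```text
time_s: 9.72
tcp_pos: [0.5931, 0.0434, 0.1244]
tool_rot: [1.96, 2.454, 0.0]
wrist_force: [-0.8, -2.4, 5.2]
opening: 0.0201
```

Call:
{"method": "apply_moves", "body": {
  "targets": [0,0,0,-0.01,0.05,0,1.6,0,0,0,-0.02,0.1,0,1.6,0,0,0,-0.02,0.1,0,1.6]
}}

```text
time_s: 9.97
tcp_pos: [0.593, 0.0439, 0.1244]
tool_rot: [1.96, 2.454, -0.0]
wrist_force: [-0.6, -2.8, 6.1]
opening: 0.0202
```

Call:
{"method": "apply_moves", "body": {
  "targets": [0,0,0,-0.01,0.05,0,1.6,0,0,0,-0.02,0.1,0,1.6,0,0,0,-0.02,0.1,0,1.6]
}}

```text
time_s: 10.22
tcp_pos: [0.5924, 0.0452, 0.1241]
tool_rot: [1.96, 2.455, -0.001]
wrist_force: [-0.1, -2.0, 3.5]
opening: 0.02
```

Call:
{"method": "apply_moves", "body": {
  "targets": [0,0,0,-0.01,0.05,0,1.6,0,0,0,-0.02,0.1,0,1.6,0,0,0,-0.02,0.1,0,1.6]
}}

```text
time_s: 10.47
tcp_pos: [0.5919, 0.0475, 0.1237]
tool_rot: [-1.959, -2.455, 0.0]
wrist_force: [0.3, -0.3, -0.7]
opening: 0.0202
```

The force went to zero at y ≈ 0.0475, so it has slipped over the groove's edge. I'll lower gently to check that it sinks 4 mm.

Call:
{"method": "apply_moves", "body": {
  "targets": [0,0,0,0,0,-0.1,1.6,0,0,0,0,0,-0.2,1.6,0,0,0,0,0,-0.3,1.6,0,0,0,0,0,-0.3,1.6]
}}

```text
time_s: 10.8
tcp_pos: [0.5923, 0.0471, 0.1213]
tool_rot: [-1.96, -2.455, -0.001]
wrist_force: [-1.7, 0.3, 3.9]
opening: 0.0202
```

Call:
{"method": "apply_moves", "body": {
  "targets": [0,0,0,0,0,-0.1,1.6,0,0,0,0,0,-0.1,1.6]
}}

```text
time_s: 10.97
tcp_pos: [0.5927, 0.0471, 0.121]
tool_rot: [1.959, 2.455, 0.002]
wrist_force: [-1.5, 0.6, 8.6]
opening: 0.0199
```

It sank about 3.4 mm, close to the expected 4. I'll feel for both groove walls at light load.

Call:
{"method": "apply_moves", "body": {
  "targets": [0,0,0,0,0,0.1,1.6,0,0,0,0.04,-0.18,0.1,1.6,0,0,0,0.06,-0.28,0.1,1.6,0,0,0,0.06,-0.28,0.1,1.6]
}}

```text
time_s: 11.3
tcp_pos: [0.5927, 0.0448, 0.1212]
tool_rot: [-1.959, -2.455, -0.001]
wrist_force: [-2.7, 3.3, 4.5]
opening: 0.02
```

Call:
{"method": "apply_moves", "body": {
  "targets": [0,0,0,-0.05,0.2,0,1.6,0,0,0,-0.09,0.4,0,1.6,0,0,0,-0.13,0.56,0,1.6,0,0,0,-0.13,0.56,0,1.6]
}}

```text
time_s: 11.63
tcp_pos: [0.5916, 0.0484, 0.121]
tool_rot: [1.96, 2.454, -0.002]
wrist_force: [0.4, -4.2, 2.7]
opening: 0.02
```

Both walls are felt: outer near y = 0.045 and inner near y = 0.048, with z staying down. The clip is in the groove. I'll centre it (y ≈ 0.0466) and press gently.

Call:
{"method": "apply_moves", "body": {
  "targets": [0,0,0,0.02,-0.26,0,1.6,0,0,0,0.02,-0.26,-0.1,1.6,0,0,0,0.02,-0.26,-0.2,1.6,0,0,0,0.02,-0.26,-0.2,1.6]
}}

```text
time_s: 11.97
tcp_pos: [0.5925, 0.0471, 0.1203]
tool_rot: [1.96, 2.454, 0.003]
wrist_force: [-2.7, -2.0, 12.0]
opening: 0.02
```

Call:
{"method": "apply_moves", "body": {
  "targets": [0,0,0,0,0,-0.1,1.6,0,0,0,0,0,-0.1,1.6]
}}

```text
time_s: 12.13
tcp_pos: [0.5929, 0.0471, 0.12]
tool_rot: [1.959, 2.454, 0.004]
wrist_force: [-3.3, -1.2, 16.8]
opening: 0.0203
```

Call:
{"method": "apply_moves", "body": {
  "targets": [0,0,0,-0.08,-0.04,0,1.6,0,0,0,-0.12,-0.05,0,1.6,0,0,0,-0.12,-0.05,0,1.6]
}}

```text
time_s: 12.38
tcp_pos: [0.592, 0.0468, 0.1201]
tool_rot: [1.959, 2.454, 0.005]
wrist_force: [-1.8, -1.0, 16.6]
opening: 0.0196
```

Run:
```python
from h import *
st()
```

```text
t 12.38 tcp [0.592  0.0468 0.1201] F [-1.78 -1.04 16.58] T [-0.264  0.578 -0.06 ] open 0.0196
yang 12.8 z [ 0.0035  0.0014 -1.    ] q [-0.6   0.34  0.55  1.77 -0.2   1.08  0.23]
```

Call:
{"method": "apply_moves", "body": {
  "targets": [0,0,0,-0.06,-0.02,-0.05,1.6,0,0,0,-0.1,-0.04,-0.1,1.6,0,0,0,-0.1,-0.04,-0.1,1.6]
}}

```text
time_s: 12.63
tcp_pos: [0.5907, 0.0467, 0.1186]
tool_rot: [1.959, 2.454, 0.005]
wrist_force: [-0.5, 1.2, 12.6]
opening: 0.0198
```

It is sinking with falling force, so the arms are spreading. I'll continue.

Call:
{"method": "apply_moves", "body": {
  "targets": [0,0,0,0,0,-0.1,1.6,0,0,0,0,0,-0.15,1.6,0,0,0,0,0,-0.15,1.6]
}}

```text
time_s: 12.88
tcp_pos: [0.5908, 0.0467, 0.1171]
tool_rot: [1.959, 2.454, 0.005]
wrist_force: [-1.4, 0.2, 12.8]
opening: 0.0196
```

Call:
{"method": "apply_moves", "body": {
  "targets": [0,0,0,0,0,-0.1,1.6,0,0,0,0,0,-0.15,1.6,0,0,0,0,0,-0.15,1.6]
}}

```text
time_s: 13.13
tcp_pos: [0.5905, 0.0466, 0.1151]
tool_rot: [1.959, 2.455, 0.004]
wrist_force: [-1.1, 0.4, 7.3]
opening: 0.0199
```

Call:
{"method": "apply_moves", "body": {
  "targets": [0,0,0,0,0,-0.1,1.6,0,0,0,0,0,-0.2,1.6,0,0,0,0,0,-0.3,1.6,0,0,0,0,0,-0.3,1.6]
}}

```text
time_s: 13.47
tcp_pos: [0.59, 0.0467, 0.1111]
tool_rot: [1.959, 2.455, 0.002]
wrist_force: [2.6, 0.3, -0.8]
opening: 0.0202
```

Call:
{"method": "apply_moves", "body": {
  "targets": [0,0,0,0,0,-0.1,1.6,0,0,0,0,0,-0.2,1.6,0,0,0,0,0,-0.2,1.6]
}}

```text
time_s: 13.72
tcp_pos: [0.5896, 0.0465, 0.1087]
tool_rot: [1.959, 2.455, 0.001]
wrist_force: [3.5, 0.6, -4.4]
opening: 0.0199
```

Call:
{"method": "apply_moves", "body": {
  "targets": [0,0,0,0,0,-0.1,1.6,0,0,0,0,0,-0.2,1.6,0,0,0,0,0,-0.2,1.6]
}}

```text
time_s: 13.97
tcp_pos: [0.5894, 0.0462, 0.1068]
tool_rot: [-1.96, -2.455, 0.0]
wrist_force: [3.1, 1.6, -2.1]
opening: 0.0198
```

It has snapped (the force went negative, pulling in). I'll re-centre in x and press to the crown stop.

Call:
{"method": "apply_moves", "body": {
  "targets": [0,0,0,0.1,0.02,-0.1,1.6,0,0,0,0.14,0.03,-0.2,1.6,0,0,0,0.14,0.03,-0.2,1.6]
}}

```text
time_s: 14.22
tcp_pos: [0.5902, 0.0462, 0.1057]
tool_rot: [-1.959, -2.454, 0.002]
wrist_force: [-4.5, -0.2, 11.6]
opening: 0.0202
```

Call:
{"method": "apply_moves", "body": {
  "targets": [0,0,0,0,0,-0.1,1.6,0,0,0,0,0,-0.2,1.6,0,0,0,0,0,-0.2,1.6]
}}

```text
time_s: 14.47
tcp_pos: [0.5904, 0.0461, 0.1053]
tool_rot: [-1.959, -2.453, -0.0]
wrist_force: [-11.2, 0.2, 25.7]
opening: 0.0199
```

Run:
```python
from h import *
st()
```

```text
t 14.47 tcp [0.5904 0.0461 0.1053] F [-11.16   0.17  25.65] T [-0.1    2.637  0.026] open 0.0199
yang 12.78 z [-0.0013  0.0011 -1.    ] q [-0.6   0.36  0.54  1.79 -0.21  1.06  0.24]
```

It stopped on the crown at z = 0.1053, and the force climbs. I'll relieve the load, then release.

Call:
{"method": "apply_moves", "body": {
  "targets": [0,0,0,-0.05,-0.01,0.2,1.6,0,0,0,-0.1,-0.02,0.4,1.6,0,0,0,-0.1,-0.02,0.4,1.6]
}}

```text
time_s: 14.72
tcp_pos: [0.5896, 0.0462, 0.1068]
tool_rot: [-1.96, -2.455, 0.001]
wrist_force: [2.2, 0.2, -2.5]
opening: 0.0196
```

Call:
{"method": "apply_moves", "body": {
  "targets": [0,0,0,0,0,0,2.6,0,0,0,0,0,0,3.2,0,0,0,0,0,0,4,0,0,0,0,0,0,4,0,0,0,0,0,0,4]
}}

```text
time_s: 15.13
tcp_pos: [0.5898, 0.0462, 0.107]
tool_rot: [-1.96, -2.455, 0.0]
wrist_force: [-0.2, -0.1, 0.1]
opening: 0.0401
```

Call:
{"method": "apply_moves", "body": {
  "targets": [0,0,0,0,0,1,4,0,0,0,0,0,3,4,0,0,0,0,0,6,4,0,0,0,0.4,-2,10,4,0,0,0,0.8,-5,13,4,0,0,0,-4,-8,14,4,0,0,0,-8,-11,14,4,0,0,0,-8,-11,14,4]
}}

```text
time_s: 15.8
tcp_pos: [0.5079, -0.0673, 0.2486]
tool_rot: [1.964, 2.451, 0.001]
wrist_force: [0.4, -1.0, 0.3]
opening: 0.0403
```

Run:
```python
from h import *
st()
s=manip.get_image("side")[:,:,::-1]; t=manip.get_image("top")[:,:,::-1]
cv2.imwrite("pics/top7.png",t)
cv2.imwrite("pics/c7.png",np.hstack([crop(s,285,140,80,75,5,1.8),crop(t,230,165,80,75,5,1.6)]))
```

```text
t 15.8 tcp [ 0.5079 -0.0673  0.2486] F [ 0.42 -1.02  0.34] T [-0.032 -0.037  0.029] open 0.0403
yang 12.6 z [ 0.0011 -0.0002 -1.    ] q [-0.57  0.03  0.63  1.81 -0.02  1.31  0.29]
```

View pics/c7.png

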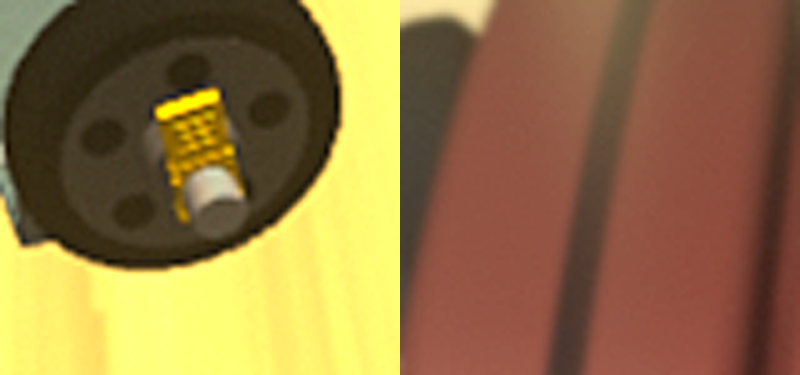

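The clip is around the axle in its groove, behind the end stub. The tab at (188,105)–(205,165) leans left, though. I'll clear the arm to the side and see whether it moves.

Call:
{"method": "apply_moves", "body": {
  "targets": [0,0,0,-1,-4,0,4,0,0,0,-2,-8,0,4,0,0,0,-3,-12,0,4,0,0,0,-4,-16,0,4,0,0,0,-4,-16,0,4,0,0,0,-4,-16,0,4]
}}

```text
time_s: 16.4
tcp_pos: [0.4692, -0.2263, 0.2479]
tool_rot: [1.965, 2.45, 0.0]
wrist_force: [0.2, 0.7, -0.5]
opening: 0.0401
```

Run:
```python
from h import *
st()
s=manip.get_image("side")[:,:,::-1]; t=manip.get_image("top")[:,:,::-1]
cv2.imwrite("pics/side8.png",s);cv2.imwrite("pics/top8.png",t)
cv2.imwrite("pics/c8.png",np.vstack([np.hstack([crop(s,300,145,50,50,8,1.8),crop(t,235,175,50,50,8,1.6)])]))
c=np.array([.591,.0465,.080]);th=np.radians(12.8);y=np.array([np.cos(th),np.sin(th),0]);z=np.array([0,0,1.])
for r in(0,-5,-10,-15,-20):
    q=np.radians(r); yy=y*np.cos(q)-z*np.sin(q); zz=z*np.cos(q)+y*np.sin(q)
    P=[c+zz*.037+yy*.011,c+zz*.037-yy*.011,c+zz*.018,]
    print(r,((proj("side",P)-[300,145])*8).round(0).tolist(),((proj("top",P)-[235,175])*8).round(0).tolist())
```

```text
t 16.4 tcp [ 0.4692 -0.2263  0.2479] F [ 0.18  0.73 -0.5 ] T [0.051 0.011 0.057] open 0.0401
yang 12.52 z [ 0.0008 -0.0005 -1.    ] q [-0.39  0.06  0.79  1.8  -0.04  1.31  0.63]
0 [[255.0, 99.0], [155.0, 116.0], [204.0, 180.0]] [[181.0, 117.0], [201.0, 220.0], [204.0, 178.0]]
-5 [[240.0, 99.0], [140.0, 123.0], [197.0, 181.0]] [[184.0, 132.0], [205.0, 235.0], [205.0, 185.0]]
-10 [[225.0, 99.0], [126.0, 131.0], [190.0, 183.0]] [[186.0, 147.0], [209.0, 250.0], [207.0, 192.0]]
-15 [[210.0, 101.0], [113.0, 139.0], [183.0, 186.0]] [[189.0, 163.0], [212.0, 265.0], [208.0, 199.0]]
-20 [[195.0, 104.0], [100.0, 149.0], [176.0, 188.0]] [[192.0, 178.0], [216.0, 278.0], [210.0, 206.0]]
```

View pics/c8.png

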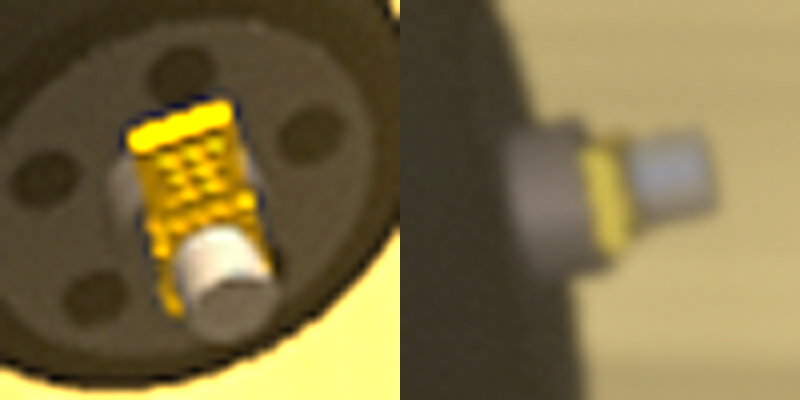

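The clip is in the groove between hub and stub. By comparing the model with both views, it is rolled about 9° towards -x, because I released it with the tool about 2 mm off centre. I'll straighten it with a gentle, centred re-pinch and release.

Call:
{"method": "apply_moves", "body": {
  "targets": [0,0,0,1.5,3.4,0,5,0,0,0,3,6.8,0,5,0,0,0,4.6,10.2,0,5,0,0,0,6.2,13.6,0,5,0,0,0,7.7,17,0,5,0,0,0,9.3,20.4,-1,5,0,0,0,10.8,24,-3,5,0,0,0.3,12.3,27.2,-4.8,5],
  "grip_force": 20
}}

```text
time_s: 17.17
tcp_pos: [0.5935, 0.0526, 0.1991]
tool_rot: [-1.949, -2.464, -0.003]
wrist_force: [0.8, 0.0, 0.3]
opening: 0.0501
```

Call:
{"method": "apply_moves", "body": {
  "targets": [0,0,0,0,0,0,5,0,0,0,0,0,0,5]
}}

```text
time_s: 17.33
tcp_pos: [0.5922, 0.0532, 0.1971]
tool_rot: [-1.943, -2.466, 0.004]
wrist_force: [-0.2, -0.1, 0.6]
opening: 0.0498
```

```bash
python3 -c "from h import *; st()"
```

```text
t 17.33 tcp [0.5922 0.0532 0.1971] F [-0.19 -0.1   0.59] T [-0.058  0.042 -0.025] open 0.0498
yang 13.54 z [-0.0035 -0.0006 -1.    ] q [-0.64  0.27  0.58  1.68 -0.16  1.24  0.2 ]
```

Call:
{"method": "apply_moves", "body": {
  "targets": [0,0,-0.7,0,-0.7,0,5,0,0,-0.7,0,-0.7,-3,5,0,0,-0.7,0,-0.7,-5.5,5,0,0,-0.7,0,-0.7,-7.5,5,0,0,-0.7,0,-0.7,-8.5,5,0,0,-0.7,0,-0.7,-8.8,5,0,0,-0.7,0,-0.7,-8.8,5,0,0,-0.7,0,-0.7,-8.8,5]
}}

```text
time_s: 18.0
tcp_pos: [0.5936, 0.0408, 0.1126]
tool_rot: [1.969, 2.447, 0.002]
wrist_force: [-0.2, -0.5, 0.6]
opening: 0.0496
```

```bash
python3 -c "from h import *; st()"
```

```text
t 18.0 tcp [0.5936 0.0408 0.1126] F [-0.24 -0.49  0.59] T [-0.108 -0.038  0.009] open 0.0496
yang 12.37 z [ 0.0018  0.0004 -1.    ] q [-0.61  0.35  0.57  1.78 -0.21  1.07  0.25]
```

Call:
{"method": "apply_moves", "body": {
  "targets": [0,0,0.3,-0.1,0.3,-0.2,5,0,0,0.3,-0.12,0.45,-0.4,5,0,0,0.3,-0.12,0.45,-0.4,5,0,0,0.3,-0.12,0.45,-0.4,5,0,0,0.3,-0.12,0.45,-0.4,5]
}}

```text
time_s: 18.42
tcp_pos: [0.5917, 0.0457, 0.1074]
tool_rot: [1.962, 2.454, 0.0]
wrist_force: [-0.3, -0.6, -0.2]
opening: 0.05
```

Centred. I'll pinch gently.

Call:
{"method": "apply_moves", "body": {
  "targets": [0,0,0,0,0.05,0,3.5,0,0,0,0,0.05,0,2.8,0,0,0,0,0.05,0,2.3,0,0,0,0,0.05,0,1.9,0,0,0,0,0.05,0,1.9,0,0,0,0,0.05,0,1.9]
}}

```text
time_s: 18.92
tcp_pos: [0.5916, 0.0461, 0.1072]
tool_rot: [-1.962, -2.454, 0.0]
wrist_force: [-0.5, 0.3, 0.8]
opening: 0.0214
```

Run:
```python
from h import *
st()
s=manip.get_image("side")[:,:,::-1]
cv2.imwrite("pics/c9.png",crop(s,290,135,70,60,8,1.8))
```

```text
t 18.92 tcp [0.5916 0.0461 0.1072] F [-0.55  0.33  0.77] T [-0.021  0.115  0.045] open 0.0214
yang 12.7 z [-0.  0. -1.] q [-0.61  0.36  0.56  1.78 -0.21  1.06  0.25]
```

View pics/c9.png

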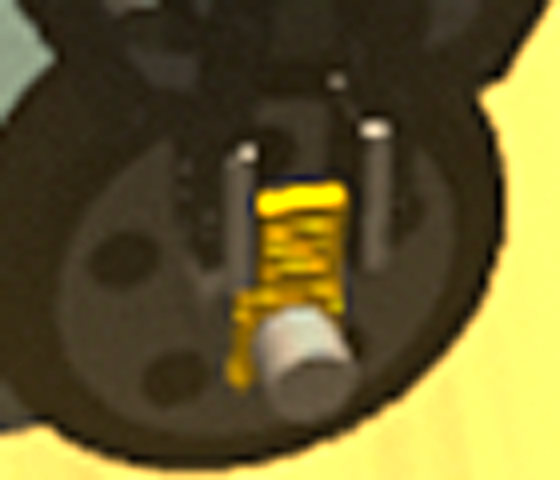

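It is upright now (tab top edge from (258,195) to (345,183), as in the upright model), and the wrist force is near zero. I'll open slowly and rise.

Call:
{"method": "apply_moves", "body": {
  "targets": [0,0,0,0,0,0,2.3,0,0,0,0,0,0,2.5,0,0,0,0,0,0,2.9,0,0,0,0,0,0,3.5,0,0,0,0,0,0,4.5,0,0,0,0,0,0,4.5]
}}

```text
time_s: 19.47
tcp_pos: [0.5916, 0.0461, 0.1072]
tool_rot: [-1.962, -2.454, 0.0]
wrist_force: [-0.3, 0.0, -0.4]
opening: 0.0451
```

Call:
{"method": "apply_moves", "body": {
  "targets": [0,0,0,0,0,1,4.5,0,0,0,0,0,3,4.5,0,0,0,0,0,6,4.5,0,0,0,0,0,9.5,4.5,0,0,0,-2,-3,12,4.5,0,0,0,-4,-6,14,4.5,0,0,0,-6,-9.5,14,4.5,0,0,0,-8,-13,14,4.5]
}}

```text
time_s: 20.13
tcp_pos: [0.5113, -0.0854, 0.2494]
tool_rot: [1.96, 2.452, 0.004]
wrist_force: [-0.6, -1.2, 0.1]
opening: 0.0447
```

Call:
{"method": "apply_moves", "body": {
  "targets": [0,0,0,-1,-4,0,4.5,0,0,0,-2,-8,0,4.5,0,0,0,-3,-12,0,4.5,0,0,0,-3,-14,0,4.5,0,0,0,-3,-14,0,4.5]
}}

```text
time_s: 20.55
tcp_pos: [0.4798, -0.2297, 0.2485]
tool_rot: [1.97, 2.444, -0.0]
wrist_force: [0.0, 0.5, -0.3]
opening: 0.0452
```

Run:
```python
from h import *
st()
s=manip.get_image("side")[:,:,::-1]; t=manip.get_image("top")[:,:,::-1]
cv2.imwrite("pics/c10.png",np.vstack([np.hstack([crop(s,300,145,50,50,8,1.8),crop(t,235,175,50,50,8,1.6)]),np.hstack([cv2.resize(s,(320,200)),cv2.resize(t,(320,200)),np.zeros((200,160,3),np.uint8)])]))
```

```text
t 20.55 tcp [ 0.4798 -0.2297  0.2485] F [ 0.05  0.55 -0.26] T [0.004 0.034 0.038] open 0.0452
yang 12.26 z [ 0.0016 -0.0015 -1.    ] q [-0.39  0.09  0.81  1.77 -0.07  1.31  0.65]
```

View pics/c10.png

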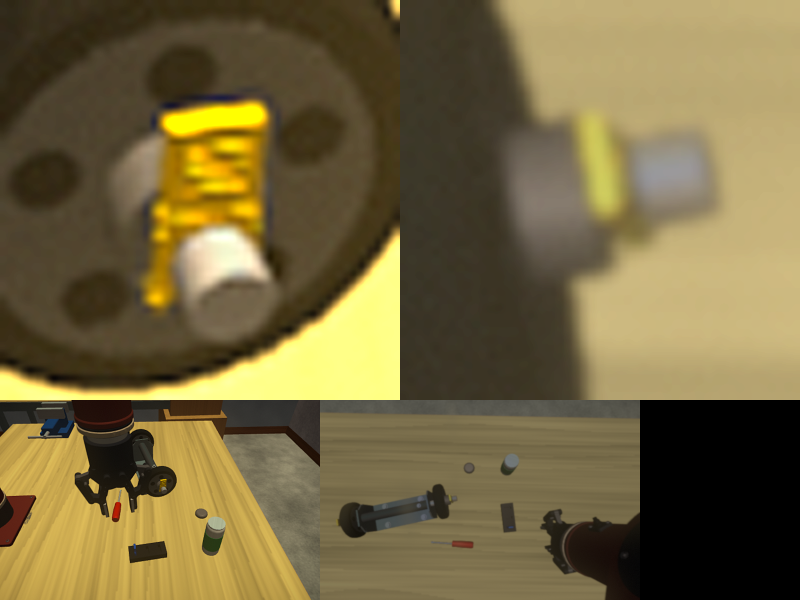

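Released, the clip stands upright. The tab's edges match the 0° model in both views: side top edge from (162,112) to (265,100), top view rows 112–215. The blue clip is still in the rack and nothing else has moved, so I'll hand in.

```bash
python3 -c "
from cell import manip
print(manip.close_job())"
```

```text
the job is handed in; nothing more can be done
None
```

The wheel is home, the yellow clip is snapped into the axle's groove, and the job is handed in with the gripper open and well clear. It took about 21 s of the 72 s allowed.

- **Wheel:** I pushed it until it stopped hard, with the force climbing to about 22 N. Pictures afterwards showed the groove clear of the hub.
- **Finding the groove:** The clip touched the full axle first, peaking at 17 N. Dragged lightly inward, it dropped about 3.4 mm, a little under the nominal 4 mm. I then felt both groove walls.
- **Snapping in:** The arms spread at up to about 17 N, slightly above the quoted 10–15 N and while a little off centre. The force then turned negative as the clip snapped shut. I pressed it to the crown stop, peaking at about 26 N down (28 N in all), against the 40 N limit.
- **Straightening:** After the first release the clip was rolled about 9° around the axle, because I let go about 2 mm off centre. I re-pinched it gently, centred, and released it again.
- **Last check:** In both camera views the clip sits upright within about 2° and at seated height. The blue clip is still in the rack and the other things look unmoved. I had no direct reading of the clip arms, so seating is judged from the forces and pictures.

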